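# Let the mould press down

## Task

The plaster mould is standing in the bench press with the ram still cranked up on its ratchet. Flick the pawl's release lever over, take the weight on the crank so that the pawl springs clear of the wheel, and ease the crank slowly back, never letting it run or slip away, until the ram's pad rests on the mould with its own weight, without forcing it down. Let go of the crank only then, leave the pawl off, and do not shift the mould or disturb the other things on the bench.

Things in the scene. Friction and masses are not known exactly. Their poses are not given: they have to be found in the camera images.
- press: bench mould press of green cast iron, fixed: base 250 x 190 x 20 mm, column at the back (+x), head 180 x 90 x 90 mm (z 175 to 265 mm). Origin on the bench under the crankshaft; x to the back, y to the press's left, z up. Crank on its right (-y); ratchet wheel (88 mm across), pawl and release lever on its left (+y). The ram's bar stands up to 55 mm out of the head's top
- shaft (a point): middle of the crankshaft, whose axis is the press's y, 205 mm above the bench; the crank turns about it
- handle: red crank handle, origin at its middle on its axis: a sleeve 24 mm thick and 110 mm long that runs parallel to the shaft, turns freely on its pin, and circles the shaft at 100 mm radius, 160 mm to the right (-y) of the press's middle. The crank arm is 65 mm inboard of this point; free air all round, and it can be gripped from above everywhere on its way
- crank (a joint): crank angle, rad: 0 at the start (handle leaning 0.85 rad from upright to the back, +x), held there by the pawl; positive winds the ram up (hard stop near 0.25), negative lets it down (handle over the top towards the front, -x). 1 rad moves the ram 25 mm. Free of the pawl, the load pulls the handle with about 6 to 10 N; let go, it runs away at once. Ease it no faster than about 0.5 rad/s
- lever (a joint): release lever, rad: 0 at the start (hold side, leaning 0.6 rad from upright to the front, -x), 1.2 full over (release side, leaning 0.6 rad to the back, +x). Pushing it takes up to about 4 N at the knob; past upright (0.6) its sprung plunger snaps it to the stop and keeps it there
- lever_knob (a point): centre of the lever's yellow knob, 20 mm across, 45 mm from the lever's pin, 85 mm to the left (+y) of the press's middle; reached from above, the wheel and pawl are 23 mm inboard (-y) of it
- pawl (a joint): brass pawl angle in rad: 0 in the ratchet wheel, 0.42 right out. The lever's sprung plunger bears on its back: with the lever on the release side it pushes the pawl out, but the loaded tooth keeps the pawl in until the crank is wound up a little (about 0.02 to 0.1 rad) and so takes the load
- ram: steel rack ram, 25 mm square, with its round pressure pad some 3 kg; moves only up and down, geared to the crank, 37 mm in front of the shaft; origin at the centre of its lower end. The pad (80 mm across, rubber face that gives 1 mm under the weight) is set on a screw under it: its underside is 22 to 36 mm below this origin, different each time and not measured
- mould: two-part round plaster mould with two black bands, 140 mm across, 65 mm high, 1.4 kg, standing loose on the press's round bed under the pad; origin at the centre of its underside. Its top lies 19 to 49 mm under the raised pad
- jug: clear plastic slip jug with a handle, 110 mm across, 150 mm high; leave it alone
- cup: white cup, 70 mm across, 80 mm high; leave it alone
- brush: brush 200 mm long lying to the left of the press; leave it alone
- sponge: yellow sponge 100 x 65 x 30 mm lying under the crank; leave it alone
- half_mould: ochre spare mould half, 150 mm across, 35 mm high; leave it alone
- mallet: rubber mallet 260 mm long lying on the right; leave it alone
- bowl_ware: white bowl 120 mm across, 50 mm high, at the back right; leave it alone
- lever_pin (a point): axis of the lever's pin at the lever, 45 mm in front of and 77 mm above the shaft; the knob swings about it in the press's x-z plane
Not all that is in view belongs to the job. What is shaped like the mould but turquoise is not meant.

How it is judged:
By the outcome, as a careful person would: the job done as asked, in the order asked, and still so for the second after the job is handed in, with the robot touching nothing.
It also fails if it takes over 67 s, if anything falls off the work surface, if the arm or the gripper's body presses on something with over 40 N, if the wrist force passes 120 N, or if a joint passes its speed limit or range.

## Robot

A 6-joint arm with a two-finger parallel gripper is mounted at the origin on the work surface. World frame = base frame: x ahead of the robot, y to its left, z up, the work surface at z = 0. Lengths are in mm, angles in rad, forces in N, time in s.
With the tool pointing down it reaches from about 275 to 750 mm from the base axis. Payload 10.2 kg.
Tool frame: the origin (TCP) lies at the very end of the fingers, on their centre line; the grasp point (between the pads) lies 19 mm behind it; z points along the fingers, y is the line along which they close (so a half turn about z gives the same grasp; the last joint's range is limited). The gripper opens to 85 mm and grips with 20 to 120 N. Pads are 22 mm wide; open, the fingers measure 114 mm over their backs; the gripper's body (76 mm by 85 mm) begins 54 mm behind the grasp point. The pads swing forward as they close: fully open they stand 13 mm farther back than shut.
Start: joints at [1.119, 0.313, 1.498, -0, 1.331, -0.223], TCP at [119.087, 511.321, 231.294] pointing down, gripper open.
Joint ranges: [-2.94, 2.94], [-0.97, 2.17], [0.19, 2.56], [-1.23, 4.37], [0.02, 3.11], [-2.88, 2.88]. Speed limits (rad/s): [2.39, 2.39, 3.01, 3.14, 3.14, 3.14].

## Interface

Orientations are given as a unit quaternion [w, x, y, z].
In Python, from rig import monitor, eyes, job gives the robot as it stands. The module is installed in compiled form; this text tells all that it offers.
- The arm moves only by the tool send_rows, never from a script. Its argument "targets" is one flat list of numbers, 7 for each row, row after row: the turn, a rotation vector about the tool's x, y, z in degrees, then the shift along the tool's x, y, z in units of 60 mm (1.0 is 60 mm), then the opening, from -1 (shut) to 1 (fully open), so that 0 is half open. A call has 1 to 5 rows; each row shifts and turns the commanded pose from where the row before left it, along the tool's axes as they then stand; what a row does not reach is not made up. A row lasts 1/8 s, in which the tool goes at most 62.5 mm and 10.7 degrees, less where a joint would pass 70% of its speed; a pose out of reach is approached as far as the arm can. A call is refused whole if a number of a shift passes 1 or a number of a turn 10.7, either way. A call with a gripper value outside its range is refused whole. The fingers move at their own pace and stop on an object; "newtons" is the grip in N (left out, the last holds). Time passes only in rows, so rows that do not move let the fingers close. It gives the time, the measured TCP pose, the force, the opening and the grip force at its end, in the units of the state.
- monitor.sense(): the state, without advancing time (a new reading comes with each control period).
- eyes.capture(name): name is "scene" or "top" or "wrist"; returns a dict with "img" (420x560x3 uint8, red, green, blue), "K" (3x3 intrinsics, pixels), "R" (3x3) and "t" (3): a world point X has camera coordinates R X + t. Camera axes: x right, y down, z forward; pixel columns grow to the right and rows downward; lengths in mm; the calibration is good to about 2 mm. The wrist camera is an equidistant fisheye: a pixel r from the principal point sees the ray r / f radians off the axis. A picture is of the moment at which its call begins. There is no depth.
- job.finish_job(): hands the job in; it is judged then, once.
The state is a dict: "time_s": time; "joints": joint angles; "dq": joint speeds; "tau": joint torques, N m; "eef_pos": TCP position; "ee_rot": TCP orientation; "force": force on the tool from outside, world axes, zero at the start; "wrist_torque": the same for the moment, N m; "grip_width": opening from 0.0 (shut) to 1.0 (fully open); "grip_force": force on a finger pad.
Only numpy, scipy, OpenCV 4.12 (cv2) and the standard library are available. Lean on these libraries where they do the work, as an engineer would, in place of code of your own. Each camera call takes 0.05 s, during which the arm holds its last target. There are 200 camera calls.

## Working session

There is one attempt and no reset: what is moved stays moved. The work goes in short steps, Python scripts to look and compute and a tool call to move; the robot and the scene stay as the last step left them, time stands still between calls to the robot, and variables do not carry over. Pictures are saved under pics/ and viewed, at most 10 in all, crops included, and the job is handed in when it is done.

Besides the shell and the picture viewer there is one more tool, called after "Request:" by a JSON object that holds its "name" and its "arguments", one argument or row to a line. send_rows: Moves the arm, as the interface text tells. Its arguments: {"type":"object","properties":{"targets":{"type":"array","items":{"type":"number"}},"newtons":{"type":"number"}},"required":["targets"]}

```bash
mkdir -p pics; cat > h.py <<'E'
import numpy as np,cv2
from rig import monitor,eyes,job
def cap(n,f=None):
    c=eyes.capture(n)
    if f: cv2.imwrite('pics/'+f,c['img'][:,:,::-1])
    return c
def ray(c,u,v):
    K,R,t=map(np.array,(c['K'],c['R'],c['t']))
    d=R.T@np.linalg.solve(K,[u,v,1.]); return -R.T@t,d/np.linalg.norm(d)
def onz(c,u,v,z):
    o,d=ray(c,u,v); return o+d*(z-o[2])/d[2]
def tri(rs):
    A=sum(np.eye(3)-np.outer(d,d) for o,d in rs); b=sum((np.eye(3)-np.outer(d,d))@o for o,d in rs)
    X=np.linalg.solve(A,b); return X,[np.linalg.norm((np.eye(3)-np.outer(d,d))@(X-o)) for o,d in rs]
def proj(c,X):
    p=np.array(c['K'])@(np.array(c['R'])@X+c['t']); return p[:2]/p[2]
E
python3 - <<'E'
from h import *
import pickle
cs={n:cap(n) for n in('scene','top')}
pickle.dump(cs,open('cs.pkl','wb'))
for n in cs: cv2.imwrite(f'pics/{n}0.png',cs[n]['img'][:,:,::-1])
print(cs['scene']['K'],cs['scene']['R'],cs['scene']['t'],cs['top']['R'],cs['top']['t'])
print(monitor.sense())
E
```

```text
[[381.00701401   0.         282.87175487]
 [  0.         381.00701401 209.62908296]
 [  0.           0.           1.        ]] [[ 0.19956685  0.97985203  0.00794173]
 [ 0.5150235  -0.09799315 -0.8515563 ]
 [-0.83362094  0.17403258 -0.524203  ]] [-111.97880436  -94.20036585 1856.87762574] [[ 0.02471188 -0.99944873 -0.02217122]
 [-0.99683095 -0.02295757 -0.07616437]
 [ 0.07561338  0.02398312 -0.99684875]] [  -4.46720176  567.50245738 1471.43847738]
{'time_s': 0.1, 'joints': array([ 1.11859842e+00,  3.13384906e-01,  1.49834119e+00, -1.57968319e-06,
        1.33099303e+00, -2.23363037e-01]), 'dq': array([-0.00032527, -0.00118452, -0.00121306,  0.00175187,  0.00060943,
        0.0014089 ]), 'tau': array([ 3.04509937e-03, -4.12897289e+01, -2.60141981e+01, -1.61523203e-04,
        2.98279672e-03,  1.26524148e-05]), 'eef_pos': array([118.9868871 , 511.11174503, 230.80447927]), 'ee_rot': array([-1.85928991e-04,  1.14167745e-01,  9.93461327e-01, -5.31662776e-04]), 'force': array([-0.84645319,  0.3648483 , -0.31230585]), 'wrist_torque': array([0.01318284, 0.01347006, 0.00132918]), 'grip_force': 0.0, 'grip_width': 0.9998018329891668}
```

View pics/scene0.png

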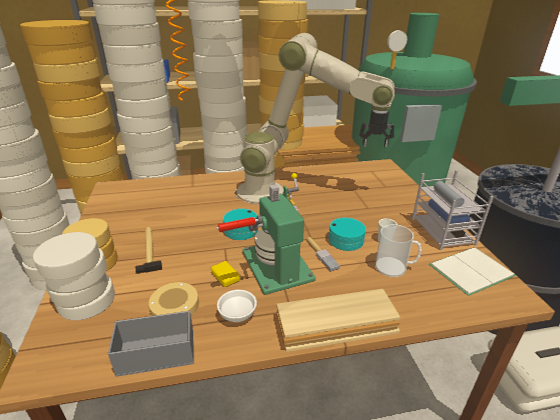

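View pics/top0.png

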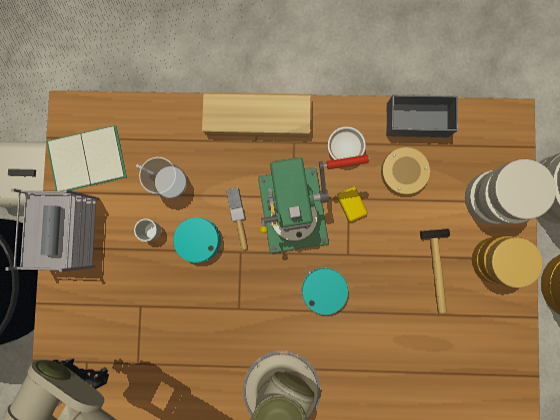

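The scene view shows the red handle at (240,225) and the yellow knob at (295,176). The top view shows the handle at (347,162), the knob at (264,230), the ram bar at (295,212) and the sponge at (352,204). Two yellow things could be taken for the knob: the sponge at top (352,204), and the knob itself, the small dot at (264,230). The red handle is the only red thing. I'll triangulate and check the points against the given geometry.

```bash
cat > m.py <<'E'
from h import *
import pickle
cs=pickle.load(open('cs.pkl','rb'))
def blob(c,kind,box):
    hsv=cv2.cvtColor(c['img'],cv2.COLOR_RGB2HSV);H,S,V=cv2.split(hsv)
    m=((H<6)|(H>174))&(S>170)&(V>90) if kind=='r' else (H>24)&(H<33)&(S>190)&(V>120)
    x0,y0,x1,y1=box; k=np.zeros(m.shape,bool); k[y0:y1,x0:x1]=1; v,u=np.nonzero(m&k)
    return np.c_[u,v].astype(float)
hs,ht=blob(cs['scene'],'r',(205,205,275,245)),blob(cs['top'],'r',(315,140,380,180))
ks,kt=blob(cs['scene'],'y',(285,168,305,186)),blob(cs['top'],'y',(255,222,272,238))
def ends(p):
    m=p.mean(0);d=np.linalg.svd(p-m)[2][0] if len(p)<5000 else 0;s=(p-m)@d
    e=[m+d*s.min(),m+d*s.max()]; return sorted(e,key=lambda q:q[0])
print(len(hs),len(ht),len(ks),len(kt),hs.mean(0),ht.mean(0),ks.mean(0),kt.mean(0))
es,et=ends(hs),ends(ht); print(es,et)
S,T=cs['scene'],cs['top']
# scene left = -y ; top right = -y
for a,b in((es[0],et[1]),(es[1],et[0]),((es[0]+es[1])/2,(et[0]+et[1])/2)): print('handle',tri([ray(S,*a),ray(T,*b)]))
Hm=tri([ray(S,*((es[0]+es[1])/2)),ray(T,*((et[0]+et[1])/2))])[0]
Km,r=tri([ray(S,*ks.mean(0)),ray(T,*kt.mean(0))]); print('knob',Km,r)
a=np.array([75.1,-160]);b=np.array([-70.4,85])
d=(Hm-Km)[:2];e=a-b
yaw=np.arctan2(d[1],d[0])-np.arctan2(e[1],e[0]); print('yaw',yaw,np.linalg.norm(d),np.linalg.norm(e))
Rz=np.array([[np.cos(yaw),-np.sin(yaw)],[np.sin(yaw),np.cos(yaw)]])
print('org',Hm[:2]-Rz@a,Km[:2]-Rz@b)
big=cv2.resize(S['img'][160:300,200:340],(560,560),interpolation=cv2.INTER_CUBIC)
cv2.imwrite('pics/crop1.png',big[:,:,::-1])
E
python3 m.py
```

```text
271 313 20 37 [236.36531365 223.97785978] [347.35782748 161.42492013] [293.95 175.1 ] [263.05405405 229.32432432]
[array([218.51542159, 227.56487079]), array([254.65872386, 220.30172192])] [array([327.11304359, 164.69899022]), array([367.69844142, 158.13535201])]
handle (array([ 689.40136267, -219.29998131,  270.70947793]), [np.float64(0.9594523372984021), np.float64(0.9594523372983456)])
handle (array([ 669.74486889, -111.56461331,  269.8758226 ]), [np.float64(1.2466946150906637), np.float64(1.2466946150906297)])
handle (array([ 679.56470643, -165.88617064,  270.12708086]), [np.float64(0.7080677931349685), np.float64(0.7080677931349448)])
knob [491.72362149  50.02522154 318.19848666] [np.float64(0.22196260097513887), np.float64(0.2219626009751508)]
yaw 0.18008076247377558 286.18525899759857 284.94780223753264
org [577.02168633 -21.92458192] [576.20946692 -20.99098732]
```

View pics/crop1.png

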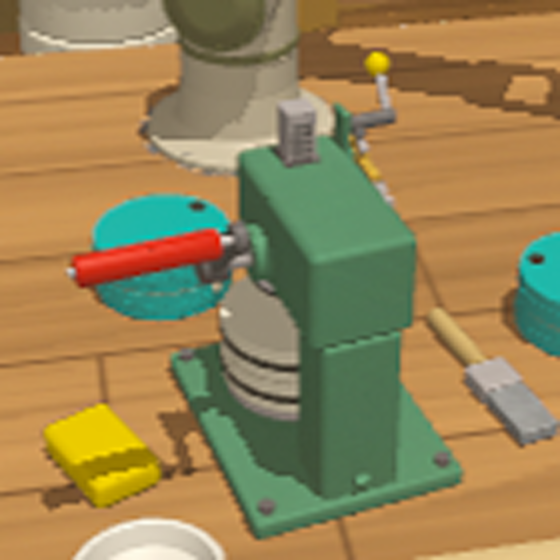

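Both heights agree with the description (handle 270, knob 318), as does their spacing. That puts the press origin at about (576.6, −21.5) with yaw 0.18 rad. I'll turn the tool so its y axis lies along the press's x, then go to just in front of the knob.

Request:
{"name": "send_rows", "arguments": {
  "targets": [0, 0, 9.5, 0, 0, -0.3, -1, 0, 0, 9.5, 0, 0, -0.3, -1, 0, 0, 9.5, 0, 0, -0.3, -1, 0, 0, 9.5, 0, 0, -0.3, -1, 0, 0, 9.5, 0, 0, -0.3, -1],
  "newtons": 60
}}

```text
time_s: 0.72
eef_pos: [119.0, 511.2, 321.5]
ee_rot: [0.0, 0.507, 0.862, -0.0]
force: [-0.5, 0.4, 0.2]
grip_width: -0.0
grip_force: 0.0
```

Request:
{"name": "send_rows", "arguments": {
  "targets": [0, 0, 9.5, 0, 0, -0.3, -1, 0, 0, 9.6, 0, 0, -0.2, -1, 0, 0, 0, -0.66, 0.31, 0, -1, 0, 0, 0, -0.66, 0.31, 0, -1, 0, 0, 0, -0.66, 0.31, 0, -1]
}}

```text
time_s: 1.35
eef_pos: [195.7, 403.2, 351.0]
ee_rot: [0.0, 0.641, 0.768, -0.0]
force: [-0.5, 0.1, 0.3]
grip_width: 0.0
grip_force: 0.0
```

Request:
{"name": "send_rows", "arguments": {
  "targets": [0, 0, 0, -0.66, 0.31, 0, -1, 0, 0, 0, -0.66, 0.31, 0, -1, 0, 0, 0, -0.66, 0.31, 0, -1, 0, 0, 0, -0.66, 0.31, 0, -1, 0, 0, 0, -0.66, 0.31, 0, -1]
}}

```text
time_s: 1.98
eef_pos: [322.6, 224.9, 351.1]
ee_rot: [-0.0, 0.641, 0.768, -0.0]
force: [1.0, 0.4, 0.1]
grip_width: 0.0
grip_force: 0.0
```

Request:
{"name": "send_rows", "arguments": {
  "targets": [0, 0, 0, -0.66, 0.31, 0, -1, 0, 0, 0, -0.66, 0.31, 0, -1, 0, 0, 0, -0.66, 0.31, 0, -1, 0, 0, 0, -0.66, 0.31, 0, -1, 0, 0, 0, -0.66, 0.2, 0, -1]
}}

```text
time_s: 2.6
eef_pos: [443.1, 45.5, 350.9]
ee_rot: [-0.0, 0.641, 0.768, -0.0]
force: [0.5, -0.1, -0.0]
grip_width: -0.005
grip_force: 0.0
```

```bash
cat >> h.py <<'E'
def pr(p): # world -> press
    c,s=np.cos(.18),np.sin(.18);x,y=p[0]-576.6,p[1]+21.5
    return np.array([c*x+s*y,-s*x+c*y,p[2]])
def st():
    s=monitor.sense();f=s['force'];c,z=np.cos(.18),np.sin(.18)
    return round(s['time_s'],2),pr(s['eef_pos']).round(1),np.round([c*f[0]+z*f[1],-z*f[0]+c*f[1],f[2]],1)
E
python3 - <<'E'
from h import *
print(st())
c=cap('scene'); cv2.imwrite('pics/s2.png',cv2.resize(c['img'][120:260,220:360],(560,560),interpolation=2)[:,:,::-1])
E
```

```text
(2.6, array([-119.4,   89.8,  350.9]), array([ 0.5, -0.2, -0. ]))
```

View pics/s2.png

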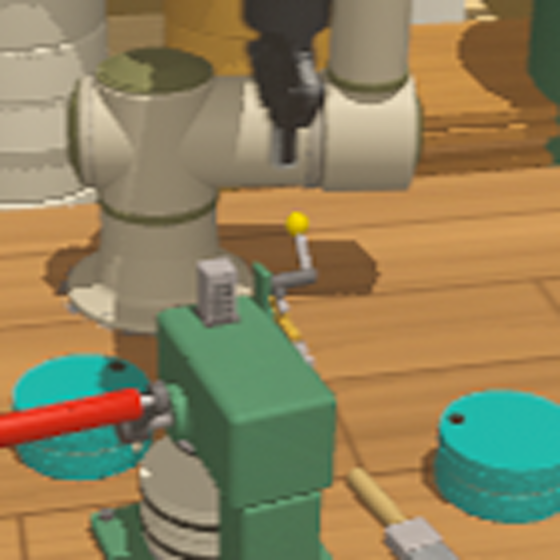

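The shut fingers are in front of the yellow knob (crop 297,222). I'll descend and push the lever over.

Request:
{"name": "send_rows", "arguments": {
  "targets": [0, 0, 0, 0, 0, 0.34, -1, 0, 0, 0, 0, 0, 0.34, -1, 0, 0, 0, 0, 0.1, 0, -1, 0, 0, 0, 0, 0.1, 0, -1, 0, 0, 0, 0, 0.1, 0, -1]
}}

```text
time_s: 3.28
eef_pos: [460.9, 50.2, 311.2]
ee_rot: [0.001, 0.641, 0.768, 0.0]
force: [-0.5, 0.2, 0.9]
grip_width: -0.002
grip_force: 0.0
```

Request:
{"name": "send_rows", "arguments": {
  "targets": [0, 0, 0, 0, 0.1, 0, -1, 0, 0, 0, 0, 0.1, 0, -1, 0, 0, 0, 0, 0.1, 0, -1, 0, 0, 0, 0, 0.1, 0, -1, 0, 0, 0, 0, 0.1, 0, -1]
}}

```text
time_s: 3.9
eef_pos: [490.1, 55.5, 310.5]
ee_rot: [0.0, 0.641, 0.768, 0.0]
force: [-1.4, -0.1, 0.7]
grip_width: -0.002
grip_force: 0.6
```

```bash
python3 - <<'E'
from h import *
from m import blob
print(st())
S,T=cap('scene','s3.png'),cap('top')
for c,b in((S,(280,160,310,190)),(T,(250,210,275,238))):
    p=blob(c,'y',b); print(len(p),p.mean(0) if len(p) else '')
for a in(0,.6,.9,1.2):
    x=-45-45*np.sin(.6-a);z=282+45*np.cos(.6-a);w=np.array([576.6+.984*x-.179*85,-21.5+.179*x+.984*85,z]); print(a,proj(S,w),proj(T,w))
E
```

```text
271 313 20 37 [236.36531365 223.97785978] [347.35782748 161.42492013] [293.95 175.1 ] [263.05405405 229.32432432]
[array([218.51542159, 227.56487079]), array([254.65872386, 220.30172192])] [array([327.11304359, 164.69899022]), array([367.69844142, 158.13535201])]
handle (array([ 689.40136267, -219.29998131,  270.70947793]), [np.float64(0.9594523372984021), np.float64(0.9594523372983456)])
handle (array([ 669.74486889, -111.56461331,  269.8758226 ]), [np.float64(1.2466946150906637), np.float64(1.2466946150906297)])
handle (array([ 679.56470643, -165.88617064,  270.12708086]), [np.float64(0.7080677931349685), np.float64(0.7080677931349448)])
knob [491.72362149  50.02522154 318.19848666] [np.float64(0.22196260097513887), np.float64(0.2219626009751508)]
yaw 0.18008076247377558 286.18525899759857 284.94780223753264
org [577.02168633 -21.92458192] [576.20946692 -20.99098732]
(3.9, array([-71.3,  91.2, 310.5]), array([-1.4,  0.2,  0.7]))
17 [296.52941176 176.35294118]
0 
0 [293.90631062 174.90714383] [263.31162166 229.18743043]
0.6 [296.98397387 175.97292261] [261.59498711 219.15456471]
0.9 [298.58702502 178.21568835] [260.85556416 214.0226863 ]
1.2 [300.02923374 181.38236342] [260.29537769 209.49061617]
```

The lever is near upright, at about 0.5 rad, so it needs a little more push.

Request:
{"name": "send_rows", "arguments": {
  "targets": [0, 0, 0, 0, 0.1, 0, -1, 0, 0, 0, 0, 0.1, 0, -1, 0, 0, 0, 0, 0.1, 0, -1, 0, 0, 0, 0, 0, 0, -1]
}}

```text
time_s: 4.5
eef_pos: [507.8, 58.7, 310.2]
ee_rot: [-0.0, 0.641, 0.768, -0.0]
force: [-1.0, 0.3, 0.2]
grip_width: 0.004
grip_force: 0.0
```

```bash
sed -i '/^print(len/d;/^es,et/s/; print.*//;/^for a,b/d;/^Hm=/,$d' m.py; python3 - <<'E'
from h import *
from m import blob
print(st())
S=cap('scene','s4.png'); p=blob(S,'y',(280,160,315,195)); print(len(p),p.mean(0))
E
```

```text
(4.5, array([-53.4,  91.2, 310.2]), array([-0.9,  0.5,  0.2]))
19 [300.21052632 182.        ]
```

The lever has snapped fully over: the knob is at (300.2,182), and 1.2 rad predicts (300,181.4). Now to the handle.

Request:
{"name": "send_rows", "arguments": {
  "targets": [0, 0, 0, 0, -0.3, 0, -1, 0, 0, 0, 0, 0, -0.4, -1, 0, 0, 0, 0, 0, -0.4, -1, 0, 0, 0, -0.6, 0.35, 0, 0, 0, 0, 0, -0.6, 0.35, 0, 0.5]
}}

```text
time_s: 5.18
eef_pos: [544.4, -8.6, 359.0]
ee_rot: [0.0, 0.641, 0.768, 0.0]
force: [-0.1, -0.5, 0.4]
grip_width: 0.422
grip_force: 0.0
```

Request:
{"name": "send_rows", "arguments": {
  "targets": [0, 0, 0, -0.6, 0.35, 0, 0.5, 0, 0, 0, -0.6, 0.35, 0, 0.5, 0, 0, 0, -0.6, 0.35, 0, 0.5, 0, 0, 0, -0.6, 0.35, 0, 0.5, 0, 0, 0, -0.6, 0.35, 0, 0.5]
}}

```text
time_s: 5.8
eef_pos: [679.8, -167.3, 358.7]
ee_rot: [0.0, 0.641, 0.768, 0.0]
force: [-0.4, -1.1, 0.1]
grip_width: 0.752
grip_force: 0.0
```

Request:
{"name": "send_rows", "arguments": {
  "targets": [0, 0, 0, 0, 0, 0, 0.5, 0, 0, 0, 0, 0, 0, 0.5]
}}

```text
time_s: 6.05
eef_pos: [679.2, -165.9, 358.6]
ee_rot: [-0.0, 0.641, 0.768, 0.0]
force: [0.0, -0.4, 0.2]
grip_width: 0.748
grip_force: 0.0
```

```bash
python3 - <<'E'
from h import *
print(st())
c=cap('scene'); cv2.imwrite('pics/s5.png',cv2.resize(c['img'][150:290,170:310],(560,560),interpolation=2)[:,:,::-1])
E
```

```text
(6.05, array([  75.1, -160.4,  358.6]), array([-0. , -0.4,  0.2]))
```

View pics/s5.png

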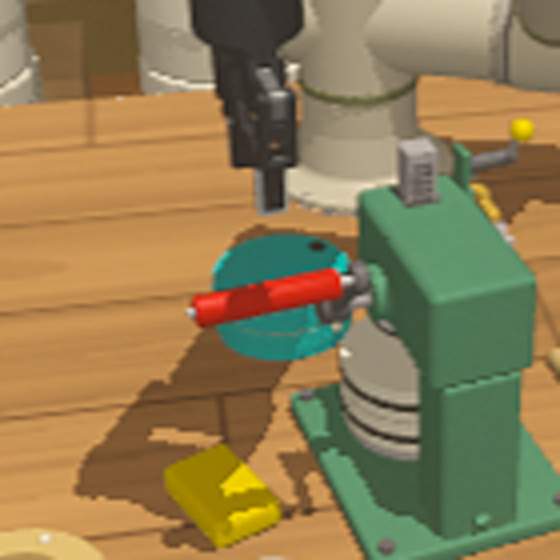

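The open fingers are above the middle of the red handle, and the lever is over. I'll descend and grip.

Request:
{"name": "send_rows", "arguments": {
  "targets": [0, 0, 0, 0, 0, 0.59, 0.5, 0, 0, 0, 0, 0, 0.59, 0.5, 0, 0, 0, 0, 0, 0.39, 0.5, 0, 0, 0, 0, 0, 0.2, 0.5, 0, 0, 0, 0, 0, 0, 0.5]
}}

```text
time_s: 6.72
eef_pos: [679.1, -165.8, 252.9]
ee_rot: [0.0, 0.641, 0.768, 0.0]
force: [-0.1, -0.5, 0.6]
grip_width: 0.751
grip_force: 0.0
```

```bash
python3 -c "
from h import *
print(st())"
```

```text
(6.72, array([  75. , -160.3,  252.9]), array([-0.2, -0.4,  0.6]))
```

Request:
{"name": "send_rows", "arguments": {
  "targets": [0, 0, 0, 0, 0, 0, -0.5, 0, 0, 0, 0, 0, 0, -1, 0, 0, 0, 0, 0, 0, -1, 0, 0, 0, 0, 0, 0, -1, 0, 0, 0, 0, 0, 0, -1],
  "newtons": 60
}}

```text
time_s: 7.35
eef_pos: [679.5, -166.4, 252.9]
ee_rot: [0.001, 0.641, 0.768, 0.0]
force: [-0.8, -0.3, 5.7]
grip_width: 0.263
grip_force: 58.6
```

```bash
python3 -c "
from h import *
print(st())"
```

```text
(7.35, array([  75.3, -160.9,  252.9]), array([-0.8, -0.1,  5.7]))
```

Gripped. I'll wind up about 0.12 rad (handle +7.4 mm back, 9.5 mm down) so the pawl comes free.

Request:
{"name": "send_rows", "arguments": {
  "targets": [0, 0, 0, 0, 0.033, 0.037, -1, 0, 0, 0, 0, 0.032, 0.039, -1, 0, 0, 0, 0, 0.03, 0.041, -1, 0, 0, 0, 0, 0.028, 0.042, -1, 0, 0, 0, 0, 0, 0, -1]
}}

```text
time_s: 7.98
eef_pos: [686.8, -165.0, 243.6]
ee_rot: [0.001, 0.641, 0.768, 0.0]
force: [-2.3, 0.0, 6.8]
grip_width: 0.262
grip_force: 58.8
```

```bash
cat >> h.py <<'E'
def th(off=(0,0)):
    t,p,f=st(); x,z=p[0],p[2]+18.1-205; ph=np.arctan2(x,z)
    tang=f[0]*np.cos(ph)-f[2]*np.sin(ph); rad=f[0]*np.sin(ph)+f[2]*np.cos(ph)
    print(t,p,f,'crank %.3f r %.1f Ftan %.1f Frad %.1f'%(ph-.85,np.hypot(x,z),tang,rad))
    ph0=ph
    return ph
E
python3 - <<'E'
from h import *
th()
c=cap('scene'); cv2.imwrite('pics/s6.png',cv2.resize(c['img'][165:225,250:320],(700,600),interpolation=2)[:,:,::-1])
E
```

```text
7.97 [  82.7 -160.9  243.6] [-2.2  0.4  6.8] crank 0.120 r 100.3 Ftan -6.9 Frad 2.0
```

View pics/s6.png

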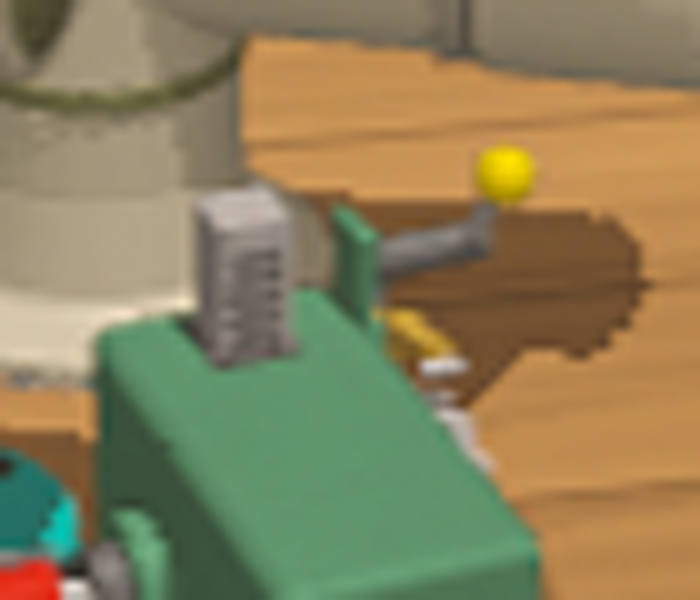

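The load is on the hand (tangential −6.9 N). The brass pawl at crop (420,330) has tipped away from the wheel, and the knob at (505,175) is over. Next are the easing-back rows at about 0.28 rad/s.

```bash
python3 - <<'E'
import numpy as np
p=.97-.035*np.arange(65); x=np.diff(100*np.sin(p))/60; z=-np.diff(100*np.cos(p))/60
for i in range(0,60,5): print('crank %.3f'%(p[i+5]-.85),x[i:i+5].round(3),z[i:i+5].round(3))
E
```

```text
crank -0.055 [-0.034 -0.035 -0.037 -0.039 -0.04 ] [-0.048 -0.046 -0.045 -0.044 -0.042]
crank -0.230 [-0.042 -0.043 -0.044 -0.046 -0.047] [-0.041 -0.039 -0.038 -0.036 -0.035]
crank -0.405 [-0.048 -0.049 -0.05  -0.051 -0.052] [-0.033 -0.031 -0.03  -0.028 -0.026]
crank -0.580 [-0.053 -0.054 -0.055 -0.055 -0.056] [-0.024 -0.022 -0.02  -0.018 -0.017]
crank -0.755 [-0.056 -0.057 -0.057 -0.058 -0.058] [-0.015 -0.013 -0.011 -0.009 -0.007]
crank -0.930 [-0.058 -0.058 -0.058 -0.058 -0.058] [-0.005 -0.002 -0.     0.002  0.004]
crank -1.105 [-0.058 -0.058 -0.058 -0.057 -0.057] [0.006 0.008 0.01  0.012 0.014]
crank -1.280 [-0.056 -0.056 -0.055 -0.054 -0.053] [0.016 0.018 0.02  0.022 0.023]
crank -1.455 [-0.053 -0.052 -0.051 -0.05  -0.049] [0.025 0.027 0.029 0.031 0.032]
crank -1.630 [-0.047 -0.046 -0.045 -0.044 -0.042] [0.034 0.036 0.037 0.039 0.04 ]
crank -1.805 [-0.041 -0.039 -0.038 -0.036 -0.035] [0.042 0.043 0.044 0.046 0.047]
crank -1.980 [-0.033 -0.031 -0.029 -0.028 -0.026] [0.048 0.049 0.05  0.051 0.052]
```

Request:
{"name": "send_rows", "arguments": {
  "targets": [0, 0, 0, 0, -0.034, -0.048, -1, 0, 0, 0, 0, -0.035, -0.046, -1, 0, 0, 0, 0, -0.037, -0.045, -1, 0, 0, 0, 0, -0.039, -0.044, -1, 0, 0, 0, 0, -0.04, -0.042, -1]
}}

```text
time_s: 8.65
eef_pos: [675.5, -167.1, 257.2]
ee_rot: [0.0, 0.641, 0.768, -0.0]
force: [-4.2, 0.8, 7.4]
grip_width: 0.265
grip_force: 58.8
```

```bash
python3 -c "
from h import *
th()"
```

```text
8.65 [  71.3 -160.9  257.2] [-3.9  1.6  7.4] crank -0.058 r 100.1 Ftan -8.0 Frad 2.4
```

Request:
{"name": "send_rows", "arguments": {
  "targets": [0, 0, 0, 0, -0.042, -0.041, -1, 0, 0, 0, 0, -0.043, -0.039, -1, 0, 0, 0, 0, -0.044, -0.038, -1, 0, 0, 0, 0, -0.046, -0.036, -1, 0, 0, 0, 0, -0.047, -0.035, -1]
}}

```text
time_s: 9.28
eef_pos: [662.3, -169.5, 268.4]
ee_rot: [0.0, 0.641, 0.768, -0.0]
force: [-4.7, -0.5, 5.9]
grip_width: 0.26
grip_force: 58.8
```

```bash
python3 -c "
from h import *
th()"
```

```text
9.28 [  57.8 -161.   268.4] [-4.7  0.4  5.9] crank -0.233 r 99.9 Ftan -7.2 Frad 2.1
```

The crank is past its starting angle with the load steady, so the pawl is off.

Request:
{"name": "send_rows", "arguments": {
  "targets": [0, 0, 0, 0, -0.048, -0.033, -1, 0, 0, 0, 0, -0.049, -0.031, -1, 0, 0, 0, 0, -0.05, -0.03, -1, 0, 0, 0, 0, -0.051, -0.028, -1, 0, 0, 0, 0, -0.052, -0.026, -1]
}}

```text
time_s: 9.9
eef_pos: [647.3, -172.3, 277.1]
ee_rot: [-0.0, 0.641, 0.768, -0.001]
force: [-4.7, -0.9, 5.8]
grip_width: 0.26
grip_force: 58.8
```

Request:
{"name": "send_rows", "arguments": {
  "targets": [0, 0, 0, 0, -0.053, -0.024, -1, 0, 0, 0, 0, -0.054, -0.022, -1, 0, 0, 0, 0, -0.055, -0.02, -1, 0, 0, 0, 0, -0.055, -0.018, -1, 0, 0, 0, 0, -0.056, -0.017, -1]
}}

```text
time_s: 10.52
eef_pos: [630.9, -175.4, 282.9]
ee_rot: [-0.0, 0.641, 0.768, -0.001]
force: [-7.1, -1.0, 4.3]
grip_width: 0.262
grip_force: 58.8
```

```bash
python3 -c "
from h import *
th()"
```

```text
10.53 [  25.9 -161.1  282.9] [-7.2  0.3  4.3] crank -0.586 r 99.4 Ftan -8.1 Frad 2.3
```

```bash
python3 - <<'E'
from h import *
c=cap('scene'); w=cap('wrist')
a=cv2.resize(c['img'][205:275,235:305],(440,440),interpolation=2)
b=cv2.resize(w['img'],(360,270)); b=np.pad(b,((0,170),(0,0),(0,0)))
cv2.imwrite('pics/s7.png',np.hstack([a,b])[:,:,::-1])
P=lambda x,y,z:proj(c,np.array([576.6+.984*x-.179*y,-21.5+.179*x+.984*y,z]))
for z in (85,95,100,175): print(z,P(-37,-70,z),P(-37,-40,z))
E
```

```text
85 [255.45336987 246.05123341] [263.54387447 244.18700672]
95 [255.36801829 243.75434722] [263.49080789 241.89931354]
100 [255.3250896  242.59909816] [263.46411849 240.74873699]
175 [254.66018512 224.70593339] [263.05083431 222.93210928]
```

View pics/s7.png

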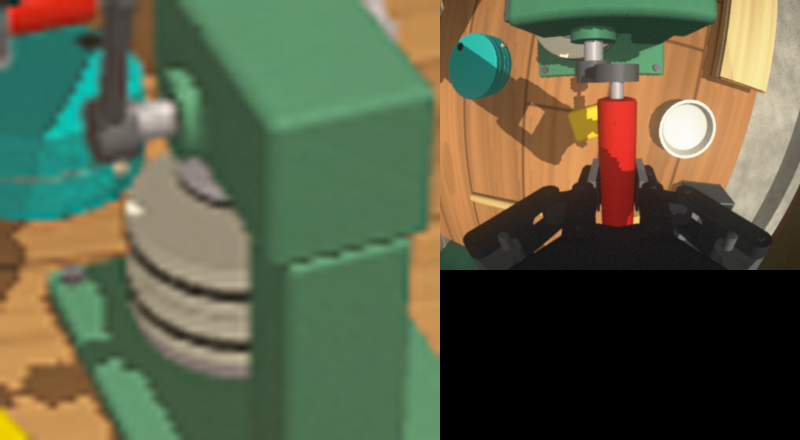

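The crop shows the grey pad's edge at (185,183), i.e. z≈127, and the mould's top at z≈104. That leaves a gap of roughly 23 mm, or about 0.9 rad. I'll go on, checking the force each call.

Request:
{"name": "send_rows", "arguments": {
  "targets": [0, 0, 0, 0, -0.056, -0.015, -1, 0, 0, 0, 0, -0.057, -0.013, -1, 0, 0, 0, 0, -0.057, -0.011, -1, 0, 0, 0, 0, -0.058, -0.009, -1, 0, 0, 0, 0, -0.058, -0.007, -1]
}}

```text
time_s: 11.25
eef_pos: [613.8, -178.5, 285.8]
ee_rot: [-0.001, 0.641, 0.767, -0.001]
force: [-7.4, -1.3, 3.7]
grip_width: 0.262
grip_force: 58.8
```

```bash
python3 -c "
from h import *
th()"
```

```text
11.25 [   8.5 -161.1  285.8] [-7.5  0.1  3.7] crank -0.764 r 99.3 Ftan -7.8 Frad 3.0
```

Request:
{"name": "send_rows", "arguments": {
  "targets": [0, 0, 0, 0, -0.058, -0.01, -1, 0, 0, 0, 0, -0.058, -0.006, -1, 0, 0, 0, 0, -0.058, 0, -1, 0, 0, 0, 0, -0.058, 0.002, -1, 0, 0, 0, 0, -0.058, 0.004, -1]
}}

```text
time_s: 11.88
eef_pos: [596.4, -181.7, 285.6]
ee_rot: [-0.002, 0.641, 0.767, -0.001]
force: [-8.0, -2.6, -0.1]
grip_width: 0.26
grip_force: 58.6
```

```bash
python3 -c "
from h import *
th()"
```

```text
11.88 [  -9.2 -161.2  285.6] [-8.3 -1.1 -0.1] crank -0.943 r 99.1 Ftan -8.3 Frad 0.7
```

Request:
{"name": "send_rows", "arguments": {
  "targets": [0, 0, 0, 0, -0.058, 0.006, -1, 0, 0, 0, 0, -0.058, 0.008, -1, 0, 0, 0, 0, -0.058, 0.01, -1]
}}

```text
time_s: 12.25
eef_pos: [586.1, -183.6, 284.0]
ee_rot: [-0.002, 0.641, 0.767, -0.002]
force: [-7.5, -2.7, -0.7]
grip_width: 0.263
grip_force: 58.7
```

```bash
python3 -c "
from h import *
th()"
```

```text
12.25 [ -19.7 -161.2  284. ] [-7.9 -1.3 -0.7] crank -1.050 r 99.1 Ftan -7.9 Frad 0.9
```

Request:
{"name": "send_rows", "arguments": {
  "targets": [0, 0, 0, 0, -0.057, 0.012, -1, 0, 0, 0, 0, -0.057, 0.014, -1, 0, 0, 0, 0, -0.056, 0.016, -1]
}}

```text
time_s: 12.62
eef_pos: [576.0, -185.5, 281.3]
ee_rot: [-0.002, 0.641, 0.767, -0.002]
force: [-7.1, -2.8, -1.0]
grip_width: 0.259
grip_force: 58.7
```

```bash
python3 -c "
from h import *
th()"
```

```text
12.62 [ -29.9 -161.2  281.3] [-7.5 -1.5 -1. ] crank -1.157 r 99.0 Ftan -7.5 Frad 1.3
```

Now in 2-row steps (0.07 rad).

Request:
{"name": "send_rows", "arguments": {
  "targets": [0, 0, 0, 0, -0.056, 0.018, -1, 0, 0, 0, 0, -0.055, 0.02, -1]
}}

```text
time_s: 12.88
eef_pos: [569.4, -186.7, 278.8]
ee_rot: [-0.002, 0.641, 0.767, -0.002]
force: [-7.5, -3.5, -2.5]
grip_width: 0.263
grip_force: 58.7
```

```bash
python3 -c "
from h import *
th()"
```

```text
12.88 [ -36.6 -161.2  278.8] [-8.  -2.1 -2.5] crank -1.229 r 98.9 Ftan -8.4 Frad 0.6
```

Request:
{"name": "send_rows", "arguments": {
  "targets": [0, 0, 0, 0, -0.054, 0.022, -1, 0, 0, 0, 0, -0.053, 0.023, -1]
}}

```text
time_s: 13.12
eef_pos: [563.1, -187.8, 276.0]
ee_rot: [-0.002, 0.641, 0.767, -0.002]
force: [-6.7, -4.5, -3.5]
grip_width: 0.257
grip_force: 58.8
```

```bash
python3 -c "
from h import *
th()"
```

```text
13.12 [ -43.1 -161.2  276. ] [-7.4 -3.2 -3.5] crank -1.301 r 99.0 Ftan -8.2 Frad 0.1
```

Request:
{"name": "send_rows", "arguments": {
  "targets": [0, 0, 0, 0, -0.053, 0.025, -1, 0, 0, 0, 0, -0.052, 0.027, -1]
}}

```text
time_s: 13.38
eef_pos: [556.9, -189.0, 272.6]
ee_rot: [-0.002, 0.641, 0.767, -0.002]
force: [-6.1, -4.1, -4.8]
grip_width: 0.261
grip_force: 58.8
```

```bash
python3 -c "
from h import *
th()"
```

```text
13.38 [ -49.4 -161.2  272.6] [-6.8 -3.  -4.8] crank -1.373 r 98.9 Ftan -8.3 Frad -0.8
```

Request:
{"name": "send_rows", "arguments": {
  "targets": [0, 0, 0, 0, -0.051, 0.029, -1, 0, 0, 0, 0, -0.05, 0.031, -1]
}}

```text
time_s: 13.62
eef_pos: [551.2, -190.1, 269.0]
ee_rot: [-0.002, 0.641, 0.767, -0.001]
force: [-2.6, -4.3, -3.7]
grip_width: 0.259
grip_force: 59.0
```

```bash
python3 -c "
from h import *
th()"
```

```text
13.62 [ -55.2 -161.3  269. ] [-3.3 -3.8 -3.7] crank -1.442 r 98.9 Ftan -4.8 Frad -1.2
```

Contact has begun, since the load on the hand is falling. Finer steps now.

Request:
{"name": "send_rows", "arguments": {
  "targets": [0, 0, 0, 0, -0.02, 0.013, -1, 0, 0, 0, 0, 0, 0, -1]
}}

```text
time_s: 13.88
eef_pos: [550.9, -190.1, 269.0]
ee_rot: [-0.001, 0.641, 0.768, -0.001]
force: [-0.6, -5.7, -7.6]
grip_width: 0.265
grip_force: 59.0
```

```bash
python3 -c "
from h import *
th()"
```

```text
13.88 [ -55.4 -161.2  269. ] [-1.6 -5.5 -7.6] crank -1.444 r 99.0 Ftan -5.6 Frad -5.4
```

Request:
{"name": "send_rows", "arguments": {
  "targets": [0, 0, 0, 0, 0, 0, -1, 0, 0, 0, 0, 0, 0, -1]
}}

```text
time_s: 14.12
eef_pos: [551.0, -190.0, 269.0]
ee_rot: [-0.001, 0.641, 0.768, -0.001]
force: [-0.9, -5.9, -7.9]
grip_width: 0.262
grip_force: 59.0
```

```bash
python3 -c "
from h import *
th()"
```

```text
14.12 [ -55.3 -161.2  269. ] [-2.  -5.7 -7.9] crank -1.443 r 99.0 Ftan -6.1 Frad -5.4
```

Request:
{"name": "send_rows", "arguments": {
  "targets": [0, 0, 0, 0, -0.025, 0.01, -1, 0, 0, 0, 0, 0, 0, -1, 0, 0, 0, 0, 0, 0, -1]
}}

```text
time_s: 14.5
eef_pos: [550.1, -190.2, 268.5]
ee_rot: [0.0, 0.641, 0.768, -0.0]
force: [3.9, -6.0, -8.3]
grip_width: 0.259
grip_force: 59.1
```

```bash
python3 -c "
from h import *
th(); print(monitor.sense()['wrist_torque'])"
```

```text
14.5 [ -56.2 -161.2  268.5] [ 2.8 -6.6 -8.3] crank -1.453 r 99.1 Ftan -2.4 Frad -8.4
[-8.31536521e-01 -5.13651940e-01  4.29518920e-04]
```

Request:
{"name": "send_rows", "arguments": {
  "targets": [0, 0, 0, 0, 0, 0.02, -1, 0, 0, 0, 0, 0, 0, -1, 0, 0, 0, 0, 0, 0, -1]
}}

```text
time_s: 14.88
eef_pos: [550.0, -190.2, 268.2]
ee_rot: [0.001, 0.641, 0.768, -0.0]
force: [0.9, -5.1, -3.5]
grip_width: 0.26
grip_force: 59.5
```

```bash
python3 -c "
from h import *
th()"
```

```text
14.88 [ -56.4 -161.2  268.2] [ 0.  -5.1 -3.5] crank -1.457 r 98.9 Ftan -2.0 Frad -2.9
```

Request:
{"name": "send_rows", "arguments": {
  "targets": [0, 0, 0, 0, -0.013, 0.013, -1, 0, 0, 0, 0, 0, 0, -1, 0, 0, 0, 0, 0, 0, -1]
}}

```text
time_s: 15.25
eef_pos: [549.4, -190.4, 267.7]
ee_rot: [0.001, 0.641, 0.768, 0.0]
force: [1.1, -4.5, -2.4]
grip_width: 0.261
grip_force: 59.6
```

```bash
python3 -c "
from h import *
th()"
```

```text
15.25 [ -57.  -161.3  267.7] [ 0.3 -4.6 -2.4] crank -1.464 r 98.9 Ftan -1.1 Frad -2.1
```

The hand now carries about 1 N. The ram has come down about 36.6 mm, as predicted. I'll open gently and watch.

Request:
{"name": "send_rows", "arguments": {
  "targets": [0, 0, 0, 0, 0, 0, -0.3, 0, 0, 0, 0, 0, 0, 0, 0, 0, 0, 0, 0, 0, 0.4, 0, 0, 0, 0, 0, 0, 0.4],
  "newtons": 20
}}

```text
time_s: 15.75
eef_pos: [549.0, -189.8, 267.5]
ee_rot: [0.0, 0.641, 0.768, 0.0]
force: [-0.8, 0.1, -0.3]
grip_width: 0.7
grip_force: 0.0
```

```bash
python3 - <<'E'
from h import *
th()
w=cap('wrist'); c=cap('scene')
a=cv2.resize(c['img'][205:275,235:305],(440,440),interpolation=2)
b=cv2.resize(w['img'],(360,270)); b=np.pad(b,((0,170),(0,0),(0,0)))
cv2.imwrite('pics/s8.png',np.hstack([a,b])[:,:,::-1])
E
```

```text
15.75 [ -57.3 -160.7  267.5] [-0.8  0.3 -0.3] crank -1.468 r 98.9 Ftan -0.8 Frad 0.2
```

View pics/s8.png

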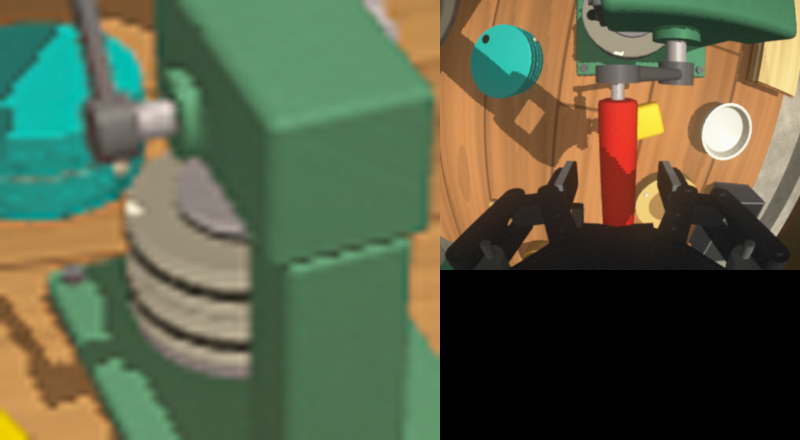

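The pad (crop 215,205) now rests on the mould's top. The mould hasn't moved and the handle stays centred between the open fingers at (618,160). I'll retreat straight up.

Request:
{"name": "send_rows", "arguments": {
  "targets": [0, 0, 0, 0, 0, -0.2, 0.4, 0, 0, 0, 0, 0, -0.4, 0.4, 0, 0, 0, 0, 0, -0.6, 0.4, 0, 0, 0, 0, 0, -0.6, 0.4, 0, 0, 0, 0, 0, 0, 0.4]
}}

```text
time_s: 16.48
eef_pos: [549.4, -190.1, 378.9]
ee_rot: [0.003, 0.641, 0.768, 0.001]
force: [0.1, -0.3, -0.8]
grip_width: 0.702
grip_force: 0.0
```

```bash
python3 - <<'E'
from h import *
from m import blob
print(st())
S,T=cap('scene','s9.png'),cap('top','t9.png')
p=blob(S,'y',(285,165,315,195)); print(p.mean(0))
P=lambda c,x,y,z:proj(c,np.array([576.6+.984*x-.179*y,-21.5+.179*x+.984*y,z]))
q=blob(S,'r',(180,180,285,250)); print(len(q),q.mean(0))
for ph in(.85-1.42,.85-1.465,.85-1.52): print(P(S,100*np.sin(ph),-160,205+100*np.cos(ph)))
E
```

```text
(16.48, array([ -57. , -161. ,  378.9]), array([ 0.1, -0.4, -0.8]))
[300. 182.]
229 [224.94759825 198.7510917 ]
[224.94592144 197.80603362]
[224.70801997 197.94568225]
[224.43703198 198.19878055]
```

The handle stayed where it was left, the lever is on the release side, and the arm is clear. Handing in.

```bash
python3 -c "
from rig import job
print(job.finish_job())"
```

```text
the job is handed in; nothing more can be done
None
```

The job is handed in: the pawl is off, the ram's pad rests on the mould under its own weight, the crank is released and staying put, and the arm is clear, after about 16.5 s; the hand-in returned no verdict.

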